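# Count along the soap rack and push the box into the third gap

## Robot

A 7-joint arm with a two-finger parallel gripper is mounted at the origin on the work surface. World frame = base frame: x ahead of the robot, y to its left, z up, the work surface at z = 0. Lengths are in m, angles in rad, forces in N, time in s.
With the tool pointing down it reaches from about 0.425 to 0.875 m from the base axis. Payload 4.7 kg.
Tool frame: the origin (TCP) lies midway between the tips of the shut fingers; the grasp point (between the pads) lies ctrl.grasp_offset behind it (ctrl.grasp_offset is the distance from the TCP to the grasp point, in m); z points along the fingers, y is the line along which they close (so a half turn about z gives the same grasp; the last joint's range is limited). The gripper opens to 87 mm and grips with 3 to 60 N. Pads are 19 mm wide; open, the fingers measure 117 mm over their backs; the gripper's body (75 mm by 190 mm) begins 51 mm behind the grasp point.
Start: joints at [1.12, 0.321, -0.07, 1.45, 0.023, 1.371, -0.057], TCP at [0.291, -0.581, 0.223] pointing down, gripper open.
Joint ranges: [-2.86, 2.86], [-0.3, 2.09], [-1.38, 1.24], [0.06, 2.45], [-1.56, 4.7], [0.09, 2.05], [-2.69, 2.69]. Speed limits (rad/s): [2.57, 2.57, 3.14, 3.14, 3.14, 3.14, 3.14].

## Interface

Orientations are given as a rotation vector (axis times angle).
In Python, from bench import ctrl gives the robot as it stands. The module is installed in compiled form; this text tells all that it offers.
- The arm moves only by the tool jog_arm, never from a script. Its argument "moves" is one flat list of numbers, 7 for each row, row after row: the shift along the tool's x, y, z in units of 30 cm (1.0 is 30 cm), then the turn, a rotation vector about the tool's x, y, z in units of 60 degrees (1.0 is 60 degrees), then the gripper's target within -1 to 1 (fully open at 1, half-way at 0, shut at -1). In form: [x, y, z, wx, wy, wz, fingers, x, y, z, wx, wy, wz, fingers, ...]. A call has exactly 8 rows; each row is the pose to reach, as a shift and turn from the pose commanded when the call began, along the tool's axes at that moment; what a row does not reach only later rows make up. A row lasts 1/8 s, in which the tool goes at most 62.5 mm and 10.7 degrees, less where a joint would pass 70% of its speed; a pose out of reach is approached as far as the arm can. A call with a number of a shift or a turn outside -1 to 1 is refused whole. A call with a gripper value outside its range is refused whole. The fingers move at their own pace and stop on an object; "newtons" is the grip in N (left out, the last holds). Time passes only in rows, so rows that repeat a pose let the fingers close, or fill a call up. It gives the time, the measured TCP pose, the force, the opening and the grip force at its end, in the units of the state.
- ctrl.get_state(): the state, without advancing time (a new reading comes with each control period).
- ctrl.get_image(name): name is "scene" or "side" or "wrist"; returns a dict with "pixels" (420x560x3 uint8, red, green, blue), "fx", "fy", "cx", "cy" (pixels), "xyz" and "rotation" of the camera in the world; the wrist camera has in their place "tool_from_camera" (4x4, takes a point from camera to tool coordinates, whose origin is the TCP and whose axes are the flange's). Camera axes: x right, y up, looking along -z (the intrinsics and any distortion apply to the point x, -y, -z); pixel columns grow to the right and rows downward; lengths in m; the calibration is good to about 2 mm. A picture is of the moment at which its call begins: read the wrist's pose just before it. There is no depth.
- ctrl.close_job(): hands the job in; it is judged then, once.
The state is a dict: "time": time; "joint_positions": joint angles; "qd": joint speeds; "joint_torque": joint torques, N m; "position": TCP position; "tool_rot": TCP orientation; "ft_force": force on the tool from outside, world axes, zero at the start; "torque": the same for the moment, N m; "grip_width": opening from 0.0 (shut) to 1.0 (fully open); "grip_force": force on a finger pad.
Only numpy, scipy, OpenCV 4.12 (cv2) and the standard library are available. Lean on these libraries where they do the work, as an engineer would, in place of code of your own. Each camera call takes 0.05 s, during which the arm holds its last target. There are 200 camera calls.

## Task

Run a fingertip lightly along the top of the rack's dark rail, starting at the red end and counting every gap, full or empty, until you are over the third. Then push the blue soap box along the worktop, end first, into that third gap until it is fully home against the back. Only touch and push: do not lift or tip the blue box, and leave the other two soap boxes, the mug and the bottle where they are.

Things in the scene. Friction and masses are not known exactly. Their poses are not given: they have to be found in the camera images.
- rack: fixed white rack (sizes in mm), 306 wide (y), 96 deep, 50 high, no floor. Seven 6 thick dividers at y = -150, -100 .. 150 make six gaps 44 wide, 90 deep, centred at y = -125, -75, -25, 25, 75, 125, open above and in front (-x, the robot's side). Origin: middle of the front edge (mouth line), on the worktop; +x points into the gaps, +y to the robot's left. Inner back face at x = 90
- rail: dark steel bar along the top of the rack's back wall, 306 long mm (y), 12 wide, 10 thick; origin at the centre of its top face, 74 above the worktop at rest, at x = 93 in the rack's frame. On soft springs: yields straight down by up to 12, at about 1.5 N at first, 4.5 N at the bottom, and springs back. A light touch is 0.3 to 20 N
- red_end: red plate, 90 x 10 x 50 mm high, fixed against one end of the rack: the end to count from. It may be at the +y or the -y end (y = +158 or -158 in the rack's frame). Origin at the centre of its underside.
- grey_end: grey plate, the same size, fixed against the rack's other end. Origin at the centre of its underside.
- blue_box: rigid closed plastic soap box, 90 long (its x) x 36 wide (its y) x 34 mm high, origin at the centre of its underside; blue, about 0.12 kg, loose on the worktop in front of the rack, its long x axis roughly along the rack's x. This is the one to push in; at home its near end is flush with the rack's mouth line (origin at x = 45 in the rack's frame).
- green_box: rigid closed plastic soap box, 90 long (its x) x 36 wide (its y) x 34 mm high, origin at the centre of its underside; green, already put away in a gap of the rack. Leave it alone.
- yellow_box: rigid closed plastic soap box, 90 long (its x) x 36 wide (its y) x 34 mm high, origin at the centre of its underside; yellow, already put away in another gap of the rack. Leave it alone.
- mug: white mug, 80 across, 90 mm high, standing to the right of the rack; origin at the centre of its underside. Leave it alone.
- bottle: green bottle with a white cap, 70 across, 190 mm high, standing to the left of the rack; origin at the centre of its underside. Leave it alone.
Mind the look-alikes: they are no part of the job. There is more than one size of the blue_box; the one meant has the size given above. Of the things shaped like the red_end, the red one is meant.

How it is judged:
On the way, in this order (a step that is already met when the one before it is completed fails the run):
1. the fingertip touches the rail at the first gap from the red end (contact force between the fingers and rail above 0.3 N and ((y of red_end in the frame of rack above 0 m and y of the grasp point in the frame of rack between 0.111 and 0.175 m) or (y of red_end in the frame of rack below 0 m and y of the grasp point in the frame of rack between -0.175 and -0.111 m))), for 0.04 s.
2. still on the rail, it passes the divider between the first and second gaps (contact force between the fingers and rail above 0.3 N and ((y of red_end in the frame of rack above 0 m and y of the grasp point in the frame of rack between 0.091 and 0.109 m) or (y of red_end in the frame of rack below 0 m and y of the grasp point in the frame of rack between -0.109 and -0.091 m))), for 0.04 s.
3. it touches the rail at the second gap (contact force between the fingers and rail above 0.3 N and ((y of red_end in the frame of rack above 0 m and y of the grasp point in the frame of rack between 0.061 and 0.089 m) or (y of red_end in the frame of rack below 0 m and y of the grasp point in the frame of rack between -0.089 and -0.061 m))), for 0.04 s.
4. it passes the divider between the second and third gaps (contact force between the fingers and rail above 0.3 N and ((y of red_end in the frame of rack above 0 m and y of the grasp point in the frame of rack between 0.041 and 0.059 m) or (y of red_end in the frame of rack below 0 m and y of the grasp point in the frame of rack between -0.059 and -0.041 m))), for 0.04 s.
5. it touches the rail at the third gap (contact force between the fingers and rail above 0.3 N and ((y of red_end in the frame of rack above 0 m and y of the grasp point in the frame of rack between -0.005 and 0.039 m) or (y of red_end in the frame of rack below 0 m and y of the grasp point in the frame of rack between -0.039 and 0.005 m))), for 0.04 s.
6. the blue box is home in the third gap from the red end (((y of red_end in the frame of rack above 0 m and y of blue_box in the frame of rack between 0.015 and 0.035 m) or (y of red_end in the frame of rack below 0 m and y of blue_box in the frame of rack between -0.035 and -0.015 m)) and x of blue_box in the frame of rack between 0.036 and 0.056 m and angle between the x axis of blue_box and the x axis of rack, either way round below 0.15 rad and height (world z) of blue_box below 0.006 m and angle between blue_box's own z axis and vertical below 0.1 rad), for 0.1 s.
At the end, for the whole second after the job is handed in: The blue box lies flat and still on the worktop in the third gap from the red end: centred within 10 mm across, its near end within 9 mm of flush with the mouth line, aligned with the gap within 0.15 rad; green and yellow boxes within 20 mm and mug and bottle within 30 mm of where they began (all of step 6 and linear speed of blue_box below 0.01 m/s and distance of each of green_box, yellow_box from where it was at the start of the episode below 0.02 m and distance of each of mug, bottle from where it was at the start of the episode below 0.03 m); the robot touches nothing.
It fails at once if the blue box is lifted (underside centre more than 12 mm up) (height (world z) of blue_box above 0.012 m).
It fails at once if the blue box is tipped by more than 0.35 rad (angle between blue_box's own z axis and vertical above 0.35 rad).
It fails at once if the rail is pressed with more than 20 N (contact force between the fingers and rail above 20 N).
It fails at once if the green or the yellow box is moved by more than 20 mm (distance of any of green_box, yellow_box from where it was at the start of the episode above 0.02 m).
It fails at once if the mug or the bottle is moved by more than 30 mm (distance of any of mug, bottle from where it was at the start of the episode above 0.03 m).
It also fails if it takes over 64 s, if anything falls off the work surface, if the arm or the gripper's body presses on something with over 40 N, if the wrist force passes 120 N, or if a joint passes its speed limit or range.

## Working session

There is one attempt and no reset: what is moved stays moved. The work goes in short steps, Python scripts to look and compute and a tool call to move; the robot and the scene stay as the last step left them, time stands still between calls to the robot, and variables do not carry over. Pictures are saved under pics/ and viewed, at most 10 in all, crops included, and the job is handed in when it is done.

Besides the shell and the picture viewer there is one more tool, called after "Call:" as name(argument=value, ...) on one line, values as JSON. jog_arm: Moves the arm, as the interface text tells. Its arguments: {"type":"object","properties":{"moves":{"type":"array"},"newtons":{"type":"number"}},"required":["moves"]}

```bash
mkdir -p pics
cat > h.py <<'E'
import numpy as np, cv2
from bench import ctrl
from scipy.spatial.transform import Rotation as R
def save(name,fn):
    im=ctrl.get_image(name); cv2.imwrite('pics/'+fn,im['pixels'][:,:,::-1]); return im
def rot(im):
    r=np.array(im['rotation'],float); return r if r.shape==(3,3) else R.from_rotvec(r).as_matrix() if r.size==3 else R.from_quat(r).as_matrix()
def pix(im,u,v,z):
    d=rot(im)@np.array([(u-im['cx'])/im['fx'],-(v-im['cy'])/im['fy'],-1]); c=np.array(im['xyz']); return c+d*(z-c[2])/d[2]
def proj(im,p):
    q=rot(im).T@(np.array(p)-im['xyz']); return im['cx']-im['fx']*q[0]/q[2], im['cy']+im['fy']*q[1]/q[2]
E
python3 - <<'E'
from h import *
s=ctrl.get_state(); print(s, ctrl.grasp_offset)
for n in('scene','side'):
    im=save(n,n+'0.png'); print({k:v for k,v in im.items() if k!='pixels'})
E
```

```text
{'time': 0.0, 'joint_positions': array([ 1.12009847,  0.3218097 , -0.07009112,  1.45165399,  0.02258883,
        1.3707897 , -0.0569092 ]), 'qd': array([-4.40966269e-04,  8.06215573e-04, -2.28446871e-03, -3.52251399e-05,
        1.74798228e-04,  9.30764186e-04, -1.99161157e-04]), 'joint_torque': array([ 7.56492573e-04, -4.91282737e+01, -4.03596517e-01, -3.12526882e+01,
       -6.42141444e-02,  4.38247737e-02,  1.70065991e-04]), 'position': array([ 0.29107706, -0.58057691,  0.22148074]), 'tool_rot': array([-3.05537355e+00, -7.23171168e-01,  8.05533245e-04]), 'ft_force': array([ 0.2426394 , -0.25820839,  0.10583139]), 'torque': array([ 0.02734344, -0.00160525, -0.01550399]), 'grip_force': 0.0, 'grip_width': 0.9996397738413088} 0.0187
{'fx': 401.27519190598105, 'fy': 401.27519190598105, 'cx': 277.5411301790502, 'cy': 212.087384333383, 'xyz': array([ 0.93184438, -0.27969327,  0.80089496]), 'rotation': array([0.55022678, 0.30393708, 0.96291602])}
{'fx': 500.83943313787296, 'fy': 500.83943313787296, 'cx': 275.27266041787817, 'cy': 216.15211705597923, 'xyz': array([0.44890573, 1.03150643, 0.79816074]), 'rotation': array([ 0.03960528, -1.40946947, -2.71146678])}
```

View pics/scene0.png

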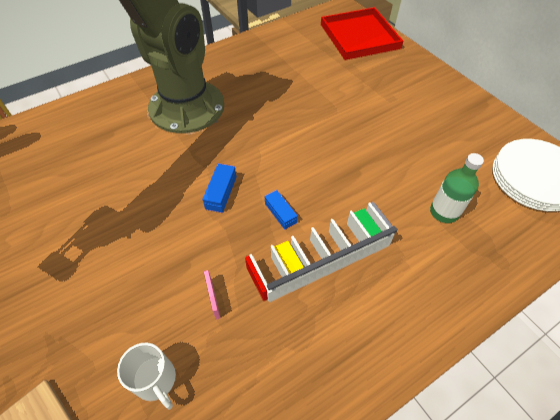

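View pics/side0.png

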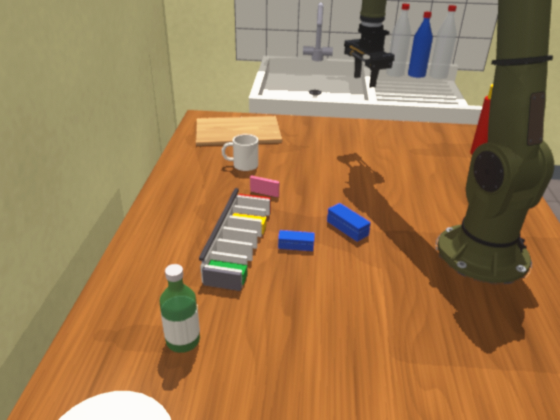

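The red plate is at the -y end (scene 257,277) and the green box near the +y end. There are two blue boxes, at (220,188) and (281,209). Next I'll enlarge the rack area.

Run:
```python
import cv2
a=cv2.imread('pics/scene0.png')[150:310,195:405]
cv2.imwrite('pics/c1.png',cv2.resize(a,None,fx=3.7,fy=3.7,interpolation=cv2.INTER_CUBIC))
```

```text
(no output)
```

View pics/c1.png

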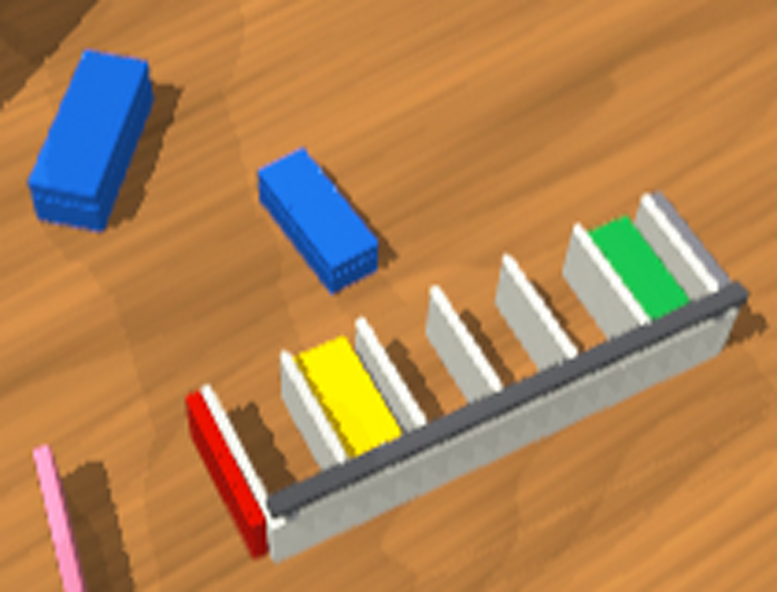

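```bash
cat > m.py <<'E'
from h import *
im=dict(fx=401.27519190598105,fy=401.27519190598105,cx=277.5411301790502,cy=212.087384333383,xyz=np.array([0.93184438,-0.27969327,0.80089496]),rotation=np.array([0.55022678,0.30393708,0.96291602]))
def P(u,v,z): return pix(im,195+(u+.5)/3.7-.5,150+(v+.5)/3.7-.5,z)
E
python3 - <<'E'
from m import *
np.set_printoptions(precision=4,suppress=True)
a=P(272,504,.074);b=P(743,292,.074);print('rail',a,b,np.linalg.norm(b-a))
D=[P(u,v,.05) for u,v in[(207,387),(285,353),(360,320),(434,288),(507,257),(577,227),(650,195)]];print(np.array(D))
d=(D[6]-D[0]);print(np.linalg.norm(d)/6,np.arctan2(-d[0],d[1]), np.arctan2(-(b-a)[0],(b-a)[1]))
for n,c,z in(('small',[(258,172),(303,150),(378,246),(333,271)],.034),('big',[(85,50),(148,62),(97,200),(30,185)],.045)):
    q=np.array([P(u,v,z) for u,v in c]);print(n,q,q.mean(0),[np.linalg.norm(q[i]-q[i-1]) for i in range(4)])
s=ctrl.get_state();print(R.from_rotvec(s['tool_rot']).as_matrix())
E
```

```text
rail [ 0.6464 -0.1202  0.074 ] [0.6831 0.1781 0.074 ] 0.30053866851624234
[[ 0.5555 -0.1077  0.05  ]
 [ 0.561  -0.0582  0.05  ]
 [ 0.5663 -0.0091  0.05  ]
 [ 0.572   0.0405  0.05  ]
 [ 0.5781  0.0906  0.05  ]
 [ 0.5839  0.1401  0.05  ]
 [ 0.5898  0.1935  0.05  ]]
0.050519466748164495 -0.11330004654011894 -0.12245190092469463
small [[0.4303 0.004  0.034 ]
 [0.4312 0.0381 0.034 ]
 [0.5201 0.0362 0.034 ]
 [0.5203 0.0025 0.034 ]] [0.4755 0.0202 0.034 ] [np.float64(0.08994923396709026), np.float64(0.03404615130960859), np.float64(0.08895869682752981), np.float64(0.0337366930961657)]
big [[ 0.2862 -0.0435  0.045 ]
 [ 0.3188 -0.0132  0.045 ]
 [ 0.4009 -0.0963  0.045 ]
 [ 0.3674 -0.1263  0.045 ]] [ 0.3433 -0.0698  0.045 ] [np.float64(0.11592747902490659), np.float64(0.04458797704715944), np.float64(0.1168591976029689), np.float64(0.044935871716428676)]
[[ 0.8939  0.4483 -0.0009]
 [ 0.4483 -0.8939  0.0015]
 [-0.0001 -0.0017 -1.    ]]
```

The crop shows the small blue box (258–378, 150–272) measuring 90 x 34–36 mm, so it is the right one; the other is 117 x 45. The rail runs from (272,504) at the red end to (743,292). Gap 1 is empty, gap 2 holds yellow and gap 3 is empty, in the -y half. Rack origin ≈ (0.572, 0.0405), yaw ≈ -0.117.

Call:
jog_arm(moves=[0.2, -0.1, 0, 0, 0, 0.15, -1, 0.4, -0.2, 0, 0, 0, 0.3, -1, 0.6, -0.3, 0, 0, 0, 0.45, -1, 0.8, -0.4, 0, 0, 0, 0.556, -1, 0.9, -0.45, 0, 0, 0, 0.556, -1, 0.9, -0.45, 0, 0, 0, 0.556, -1, 0.9, -0.45, 0, 0, 0, 0.556, -1, 0.9, -0.45, 0, 0, 0, 0.556, -1])

```text
time: 1.1
position: [0.4709, -0.3411, 0.2223]
tool_rot: [3.135, -0.189, -0.001]
ft_force: [-0.5, -0.3, 0.7]
grip_width: 0.166
grip_force: 0.0
```

```bash
cat > go.py <<'E'
from h import *
import sys
np.set_printoptions(precision=4,suppress=True)
O=np.array([.572,.0405,0]);th=-0.117
A=np.array([[np.cos(th),-np.sin(th),0],[np.sin(th),np.cos(th),0],[0,0,1]])
s=ctrl.get_state();T=R.from_rotvec(s['tool_rot']).as_matrix()
print('t',s['time'],'pos',s['position'],'rack',A.T@(s['position']-O),'f',s['ft_force'],'w',s['grip_width'])
G=np.c_[A[:,0],-A[:,1],-A[:,2]]
print('turn units',R.from_matrix(T.T@G).as_rotvec()/(np.pi/3))
a=sys.argv[1:]
for i in range(0,len(a),3):
    p=A@np.array(a[i:i+3],float)+O; print(a[i:i+3],p,'units',T.T@(p-s['position'])/.3)
E
python3 go.py .093 -.138 .10 .093 -.138 .069
```

```text
t 1.1 pos [ 0.4709 -0.3411  0.2223] rack [-0.0559 -0.3908  0.2223] f [-0.4517 -0.3036  0.7411] w 0.16639094040665917
turn units [ 0.0004  0.0008 -0.0033]
['.093', '-.138', '.10'] [ 0.6483 -0.1074  0.1   ] units [ 0.4937 -0.8445  0.4068]
['.093', '-.138', '.069'] [ 0.6483 -0.1074  0.069 ] units [ 0.4938 -0.8445  0.5101]
```

Call:
jog_arm(moves=[0.1, -0.17, 0.05, 0, 0, 0, -1, 0.2, -0.34, 0.1, 0, 0, 0, -1, 0.3, -0.51, 0.2, 0, 0, 0, -1, 0.4, -0.68, 0.3, 0, 0, 0, -1, 0.494, -0.844, 0.38, 0, 0, 0, -1, 0.494, -0.844, 0.4, 0, 0, 0, -1, 0.494, -0.844, 0.4, 0, 0, 0, -1, 0.494, -0.844, 0.4, 0, 0, 0, -1])

```text
time: 2.1
position: [0.6487, -0.1086, 0.1032]
tool_rot: [3.134, -0.19, 0.001]
ft_force: [-0.4, 0.0, 0.4]
grip_width: 0.005
grip_force: 0.0
```

```bash
python3 go.py .093 -.138 .069 .093 -.02 .069; python3 -c "
from h import *
save('side','s1.png');a=cv2.imread('pics/s1.png')[110:310,150:410];cv2.imwrite('pics/s1c.png',cv2.resize(a,None,fx=3,fy=3))"
```

```text
t 2.1 pos [ 0.6487 -0.1086  0.1032] rack [ 0.0936 -0.1391  0.1032] f [-0.435   0.0391  0.3598] w 0.00471760144100289
turn units [ 0.0017 -0.0007 -0.0042]
['.093', '-.138', '.069'] [ 0.6483 -0.1074  0.069 ] units [-0.002  -0.0039  0.1141]
['.093', '-.02', '.069'] [0.662  0.0098 0.069 ] units [-0.0037 -0.3972  0.1134]
```

View pics/s1c.png

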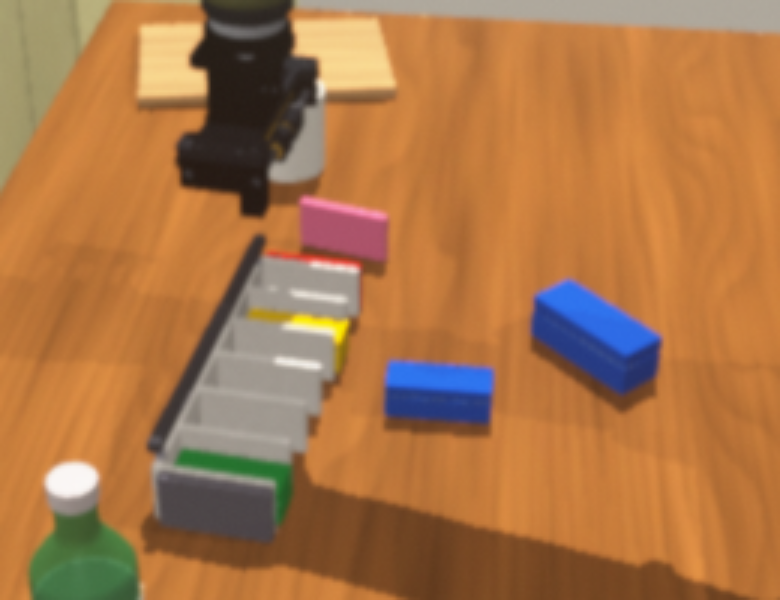

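The tip (255,212) sits just above the red end of the rail (262,240). I'll go down gently.

Call:
jog_arm(moves=[0, 0, 0.04, 0, 0, 0, -1, 0, 0, 0.07, 0, 0, 0, -1, 0, 0, 0.09, 0, 0, 0, -1, 0, 0, 0.1, 0, 0, 0, -1, 0, 0, 0.11, 0, 0, 0, -1, 0, 0, 0.12, 0, 0, 0, -1, 0, 0, 0.12, 0, 0, 0, -1, 0, 0, 0.12, 0, 0, 0, -1])

```text
time: 3.15
position: [0.6489, -0.1055, 0.0668]
tool_rot: [3.136, -0.185, -0.0]
ft_force: [-4.0, -0.3, 2.5]
grip_width: 0.01
grip_force: 1.7
```

```bash
python3 go.py .093 -.08 .067 .093 -.02 .067
```

```text
t 3.15 pos [ 0.6489 -0.1055  0.0668] rack [ 0.0934 -0.136   0.0668] f [-3.9789 -0.2569  2.5354] w 0.010280887630582389
turn units [ 0.0004  0.0002 -0.0005]
['.093', '-.08', '.067'] [ 0.655  -0.0498  0.067 ] units [-0.0015 -0.1867 -0.0009]
['.093', '-.02', '.067'] [0.662  0.0098 0.067 ] units [-0.0016 -0.3867 -0.001 ]
```

Contact at 2.5 N. Now I'll slide along.

Call:
jog_arm(moves=[-0.002, -0.03, 0, 0, 0, 0, -1, -0.003, -0.06, 0, 0, 0, 0, -1, -0.003, -0.09, 0, 0, 0, 0, -1, -0.003, -0.12, 0, 0, 0, 0, -1, -0.003, -0.15, 0, 0, 0, 0, -1, -0.003, -0.18, 0, 0, 0, 0, -1, -0.003, -0.2, 0, 0, 0, 0, -1, -0.003, -0.2, 0, 0, 0, 0, -1])

```text
time: 4.15
position: [0.6553, -0.0438, 0.0666]
tool_rot: [-3.135, 0.182, -0.0]
ft_force: [-0.3, 0.4, 3.4]
grip_width: 0.005
grip_force: 1.7
```

```bash
python3 go.py .093 -.02 .067
```

```text
t 4.15 pos [ 0.6553 -0.0438  0.0666] rack [ 0.0926 -0.074   0.0666] f [-0.3263  0.3872  3.4377] w 0.004639941571958102
turn units [-0.0016  0.      0.0007]
['.093', '-.02', '.067'] [0.662  0.0098 0.067 ] units [ 0.0016 -0.1799 -0.0011]
```

Call:
jog_arm(moves=[0, -0.03, 0, 0, 0, 0, -1, 0, -0.06, 0, 0, 0, 0, -1, 0, -0.09, 0, 0, 0, 0, -1, 0, -0.12, 0, 0, 0, 0, -1, 0, -0.15, 0, 0, 0, 0, -1, 0, -0.175, 0, 0, 0, 0, -1, 0, -0.175, 0, 0, 0, 0, -1, 0, -0.175, 0, 0, 0, 0, -1])

```text
time: 5.15
position: [0.6614, 0.0087, 0.0666]
tool_rot: [-3.134, 0.183, -0.0]
ft_force: [-1.3, 2.4, 3.9]
grip_width: 0.006
grip_force: 1.7
```

```bash
python3 go.py -.16 -.037 .10 -.16 -.037 .012
```

```text
t 5.15 pos [0.6614 0.0087 0.0666] rack [ 0.0925 -0.0211  0.0666] f [-1.2578  2.3883  3.9148] w 0.006123286252227896
turn units [-0.0025 -0.0001  0.0006]
['-.16', '-.037', '.10'] [0.4088 0.0224 0.1   ] units [-0.8417  0.0521 -0.1114]
['-.16', '-.037', '.012'] [0.4088 0.0224 0.012 ] units [-0.8417  0.0529  0.1819]
```

Call:
jog_arm(moves=[0, 0, -0.1, 0, 0, 0, -1, -0.05, 0.01, -0.2, 0, 0, 0, -1, -0.2, 0.02, -0.2, 0, 0, 0, -1, -0.4, 0.03, -0.2, 0, 0, 0, -1, -0.6, 0.03, -0.2, 0, 0, 0, -1, -0.75, 0.03, -0.15, 0, 0, 0, -1, -0.828, 0.03, -0.12, 0, 0, 0, -1, -0.828, 0.03, -0.1, 0, 0, 0, -1])

```text
time: 6.15
position: [0.4117, 0.0265, 0.0956]
tool_rot: [3.135, -0.184, -0.002]
ft_force: [-0.0, -0.7, -0.0]
grip_width: 0.005
grip_force: 0.0
```

```bash
python3 go.py -.158 -.03 .05 -.158 -.03 .012; python3 -c "
from h import *
print(ctrl.get_state()['joint_positions'])
save('scene','s2.png');a=cv2.imread('pics/s2.png')[100:310,165:405];cv2.imwrite('pics/s2c.png',cv2.resize(a,None,fx=2.8,fy=2.8,interpolation=2))"
```

```text
t 6.15 pos [0.4117 0.0265 0.0956] rack [-0.1576 -0.0326  0.0956] f [-0.0078 -0.7169 -0.0325] w 0.00525098377780575
turn units [ 0.0011  0.001  -0.0004]
['-.158', '-.03', '.05'] [0.4116 0.0291 0.05  ] units [-0.0013 -0.0088  0.1521]
['-.158', '-.03', '.012'] [0.4116 0.0291 0.012 ] units [-0.0011 -0.009   0.2787]
[ 0.31731034 -0.06508766 -0.43005766  2.14420686 -0.03012275  1.05807926
 -1.78532537]
```

View pics/s2c.png

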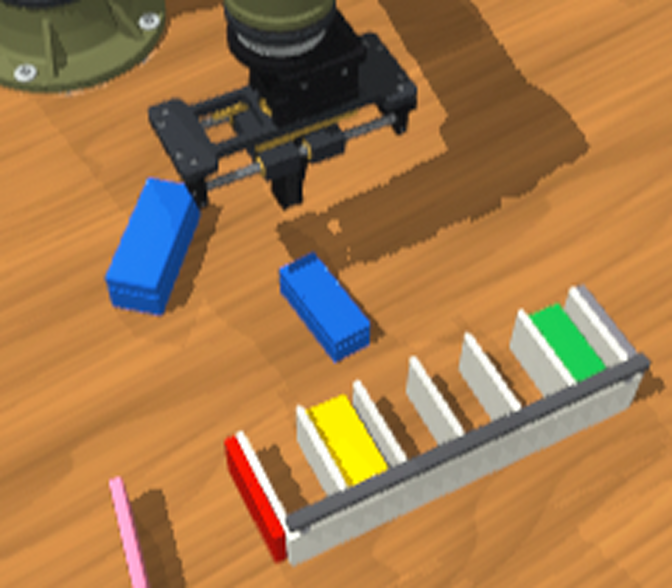

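Tip at about (290,203), behind the box's near end at (300,265), with room to descend.

Call:
jog_arm(moves=[0, -0.009, 0.06, 0, 0, 0, -1, 0, -0.009, 0.12, 0, 0, 0, -1, 0, -0.009, 0.18, 0, 0, 0, -1, 0, -0.009, 0.22, 0, 0, 0, -1, 0, -0.009, 0.25, 0, 0, 0, -1, 0, -0.009, 0.27, 0, 0, 0, -1, 0, -0.009, 0.275, 0, 0, 0, -1, 0, -0.009, 0.275, 0, 0, 0, -1])

```text
time: 7.2
position: [0.4142, 0.0294, 0.0143]
tool_rot: [3.136, -0.184, 0.001]
ft_force: [1.5, -0.0, 0.8]
grip_width: 0.009
grip_force: 0.0
```

```bash
python3 go.py -.12 -.028 .012
```

```text
t 7.2 pos [0.4142 0.0294 0.0143] rack [-0.1555 -0.0295  0.0143] f [ 1.5338 -0.0193  0.8168] w 0.00876703231955836
turn units [ 0.     -0.0005 -0.0004]
['-.12', '-.028', '.012'] [0.4496 0.0267 0.012 ] units [ 0.1182 -0.0049  0.0076]
```

Call:
jog_arm(moves=[0.015, 0, 0, 0, 0, 0, -1, 0.03, 0, 0, 0, 0, 0, -1, 0.045, 0, 0, 0, 0, 0, -1, 0.06, 0, 0, 0, 0, 0, -1, 0.08, -0.003, 0, 0, 0, 0, -1, 0.1, -0.005, 0, 0, 0, 0, -1, 0.12, -0.01, 0, 0, 0, 0, -1, 0.12, -0.01, 0, 0, 0, 0, -1])

```text
time: 8.2
position: [0.451, 0.0283, 0.0141]
tool_rot: [-3.136, 0.184, -0.002]
ft_force: [0.5, 0.6, -0.1]
grip_width: 0.003
grip_force: 0.0
```

```bash
python3 go.py -.0095 -.025 .012; python3 -c "
from h import *
save('scene','s3.png');a=cv2.imread('pics/s3.png')[150:310,195:405];cv2.imwrite('pics/s3c.png',cv2.resize(a,None,fx=3.7,fy=3.7,interpolation=2))"
```

```text
t 8.2 pos [0.451  0.0283 0.0141] rack [-0.1187 -0.0263  0.0141] f [ 0.4667  0.6388 -0.1159] w 0.002643055241960215
turn units [-0.0004 -0.0012 -0.0003]
['-.0095', '-.025', '.012'] [0.5596 0.0168 0.012 ] units [ 0.3641 -0.0044  0.0076]
```

View pics/s3c.png

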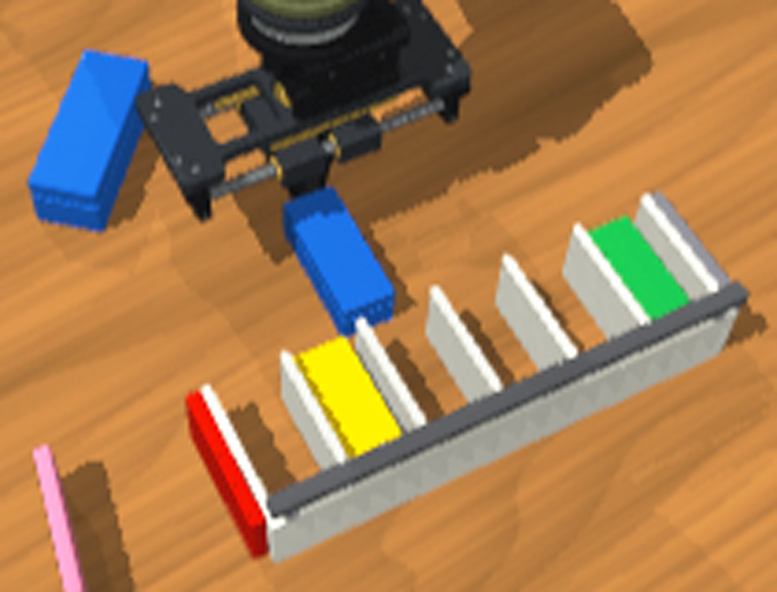

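Run:
```python
from m import *
th=-0.117;A=np.array([[np.cos(th),-np.sin(th),0],[np.sin(th),np.cos(th),0],[0,0,1]]);O=np.array([.572,.0405,0])
for u,v in[(284,206),(345,317),(393,291),(333,188)]: print((A.T@(P(u,v,.034)-O)).round(4))
```

```text
[-0.1047 -0.0494  0.034 ]
[-0.0142 -0.0522  0.034 ]
[-0.0177 -0.0176  0.034 ]
[-0.1035 -0.0152  0.034 ]
```

Box at rack (-0.060, -0.0335), yaw about -0.03 to the rack, so it needs about 8.5 mm to +y. I'll nudge it sideways from its -y flank.

Call:
jog_arm(moves=[-0.04, 0, 0, 0, 0, 0, -1, -0.04, 0.03, -0.15, 0, 0, 0, -1, 0.05, 0.17, -0.2, 0, 0, 0, -1, 0.196, 0.175, -0.2, 0, 0, 0, -1, 0.196, 0.175, -0.15, 0, 0, 0, -1, 0.196, 0.175, -0.05, 0, 0, 0, -1, 0.196, 0.175, 0, 0, 0, 0, -1, 0.196, 0.175, 0, 0, 0, 0, -1])

```text
time: 9.25
position: [0.5002, -0.0304, 0.0128]
tool_rot: [-3.136, 0.183, 0.005]
ft_force: [-0.4, -1.3, 0.1]
grip_width: 0.006
grip_force: 0.0
```

```bash
python3 go.py -.06 -.058 .014
```

```text
t 9.25 pos [ 0.5002 -0.0304  0.0128] rack [-0.063  -0.0788  0.0128] f [-0.4209 -1.2722  0.1436] w 0.006083615698273109
turn units [0.0001 0.0033 0.0004]
['-.06', '-.058', '.014'] [ 0.5056 -0.0101  0.014 ] units [ 0.0101 -0.0692 -0.0042]
```

Call:
jog_arm(moves=[0.01, -0.01, 0, 0, 0, 0, -1, 0.01, -0.02, 0, 0, 0, 0, -1, 0.01, -0.03, 0, 0, 0, 0, -1, 0.01, -0.04, 0, 0, 0, 0, -1, 0.01, -0.05, 0, 0, 0, 0, -1, 0.01, -0.06, 0, 0, 0, 0, -1, 0.01, -0.068, 0, 0, 0, 0, -1, 0.01, -0.068, 0, 0, 0, 0, -1])

```text
time: 10.25
position: [0.5076, -0.0108, 0.014]
tool_rot: [3.136, -0.184, -0.0]
ft_force: [-0.2, 0.3, 0.4]
grip_width: 0.003
grip_force: 0.0
```

```bash
python3 go.py -.06 -.058 .014;  python3 -c "
from h import *
save('scene','s4.png');a=cv2.imread('pics/s4.png')[150:310,195:405];cv2.imwrite('pics/s4c.png',cv2.resize(a,None,fx=3.7,fy=3.7,interpolation=2))"
```

```text
t 10.25 pos [ 0.5076 -0.0108  0.014 ] rack [-0.058  -0.0585  0.014 ] f [-0.2042  0.3213  0.3781] w 0.003438874553923264
turn units [ 0.0001  0.0001 -0.0001]
['-.06', '-.058', '.014'] [ 0.5056 -0.0101  0.014 ] units [-0.0068 -0.0017 -0.    ]
```

View pics/s4c.png

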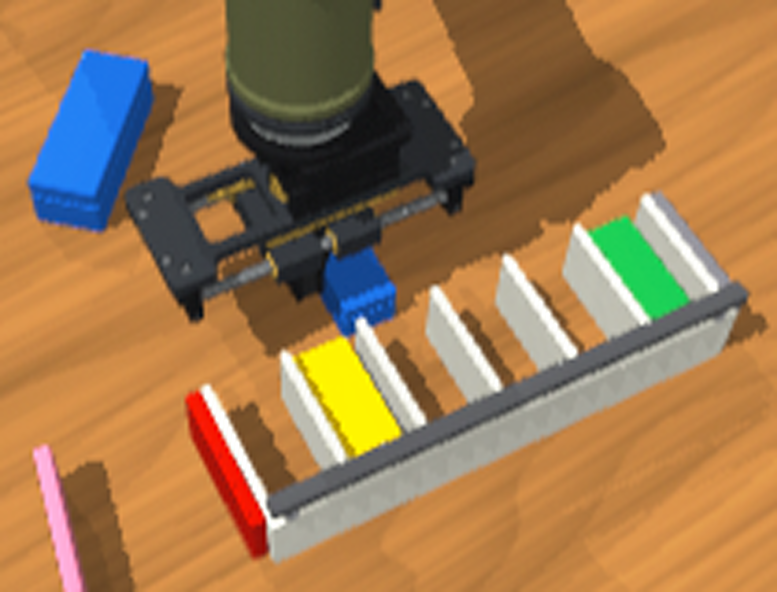

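The box looks barely moved (far corner 394,287), so the fingertips are narrower than I assumed. The wrist camera should show it from close by.

```bash
python3 -c "
from h import *
im=save('wrist','w1.png');print(im['tool_from_camera'],im['fx'],im['cx'],im['cy'])"
```

```text
[[-1.25924098e-04  9.55725814e-01  2.94258648e-01  8.11882179e-02]
 [ 9.99999992e-01  1.19279065e-04  4.05290233e-05 -9.11785261e-05]
 [ 3.63573744e-06  2.94258651e-01 -9.55725822e-01 -1.62694030e-01]
 [ 0.00000000e+00  0.00000000e+00  0.00000000e+00  1.00000000e+00]] 349.2592035975502 281.94413348676346 209.2128013045629
```

View pics/w1.png

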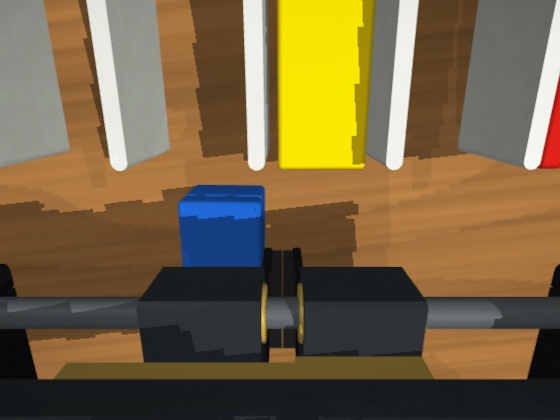

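The wrist view shows the box (u 181–265, far top edge v≈200) with the fingers at 265–300 just touching its flank. The front tips of the gap-3 dividers are at (119,162) and (257,162).

```bash
cat > w.py <<'E'
import numpy as np
M=np.array([[-1.259e-4,.955725814,.29425865,.0811882],[1,1.19e-4,4.05e-5,-9.1e-5],[3.6e-6,.29425865,-.95572582,-.16269403],[0,0,0,1]])
def W(u,v,zt):
    d=M[:3,:3]@np.array([(u-281.944)/349.259,-(v-209.213)/349.259,-1]);c=M[:3,3];return (c+d*(zt-c[2])/d[2]).round(4)
E
python3 - <<'E'
from w import *
for n,u,v,h in[('box farL',181,203,.034),('box farR',265,203,.034),('R near',265,265,.034),('L near',181,265,.034),('div L',119,166,.05),('div R',257,166,.05),('div RR',395,166,.05)]: print(n,W(u,v,.014-h))
E
```

```text
box farL [ 0.04  -0.043 -0.02 ]
box farR [ 0.04   -0.0073 -0.02  ]
R near [ 0.011  -0.0077 -0.02  ]
L near [ 0.011  -0.0455 -0.02  ]
div L [ 0.0587 -0.0597 -0.036 ]
div R [ 0.0587 -0.0092 -0.036 ]
div RR [ 0.0587  0.0412 -0.036 ]
```

Call:
jog_arm(moves=[-0.008, 0.005, 0, 0, 0, 0, -1, -0.016, 0.005, 0, 0, 0, 0, -1, -0.016, -0.005, 0, 0, 0, 0, -1, -0.016, -0.012, 0, 0, 0, 0, -1, -0.016, -0.018, 0, 0, 0, 0, -1, -0.016, -0.024, 0, 0, 0, 0, -1, -0.016, -0.032, 0, 0, 0, 0, -1, -0.016, -0.032, 0, 0, 0, 0, -1])

```text
time: 11.35
position: [0.504, -0.0005, 0.014]
tool_rot: [-3.136, 0.184, -0.0]
ft_force: [0.2, -1.1, 0.3]
grip_width: 0.006
grip_force: 0.2
```

```bash
python3 go.py -.12 -.025 .014;  python3 -c "
from h import *
save('wrist','w2.png')"
```

```text
t 11.35 pos [ 0.504  -0.0005  0.014 ] rack [-0.0627 -0.0486  0.014 ] f [ 0.161  -1.0621  0.275 ] w 0.006243588046456063
turn units [-0.0002 -0.     -0.    ]
['-.12', '-.025', '.014'] [0.4499 0.0297 0.014 ] units [-0.1909 -0.0787  0.    ]
```

View pics/w2.png

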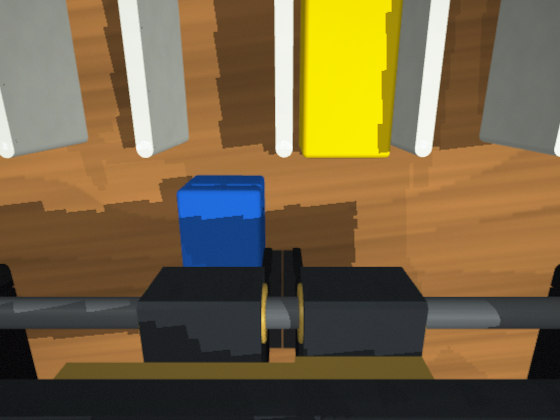

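Run:
```python
from w import *
for n,u,v,h in[('box farL',179.5,191,.034),('box farR',265,191,.034),('R near',265.5,262,.034),('L near',181,262,.034),('div L',145,157,.05),('div R',285,157,.05)]: print(n,W(u,v,.014-h))
```

```text
box farL [ 0.0453 -0.0432 -0.02  ]
box farR [ 0.0453 -0.0072 -0.02  ]
R near [ 0.0125 -0.0075 -0.02  ]
L near [ 0.0125 -0.0454 -0.02  ]
div L [ 0.062  -0.0498 -0.036 ]
div R [ 0.062  0.001 -0.036]
```

The box is now within 1 mm of the gap's centre line and aligned. I'll go back behind it and push it home.

Call:
jog_arm(moves=[0, 0.03, 0, 0, 0, 0, -1, 0, 0.03, -0.15, 0, 0, 0, -1, -0.1, 0, -0.2, 0, 0, 0, -1, -0.22, -0.079, -0.2, 0, 0, 0, -1, -0.22, -0.079, -0.15, 0, 0, 0, -1, -0.22, -0.079, -0.05, 0, 0, 0, -1, -0.22, -0.079, 0, 0, 0, 0, -1, -0.22, -0.079, 0, 0, 0, 0, -1])

```text
time: 12.4
position: [0.4402, 0.03, 0.0128]
tool_rot: [-3.136, 0.185, 0.005]
ft_force: [1.5, 0.1, 0.1]
grip_width: 0.006
grip_force: 0.0
```

```bash
python3 go.py -.04 -.025 .014 -.0095 -.025 .014
```

```text
t 12.4 pos [0.4402 0.03   0.0128] rack [-0.1296 -0.0258  0.0128] f [1.4764 0.1477 0.1109] w 0.0062295900514240474
turn units [-0.     0.003 -0.001]
['-.04', '-.025', '.014'] [0.5294 0.0203 0.014 ] units [ 0.2987 -0.0031 -0.0051]
['-.0095', '-.025', '.014'] [0.5596 0.0168 0.014 ] units [ 0.4004 -0.0032 -0.0054]
```

Push to just short of home first.

Call:
jog_arm(moves=[0.04, -0.003, -0.004, 0, 0, 0, -1, 0.08, -0.003, -0.004, 0, 0, 0, -1, 0.12, -0.003, -0.004, 0, 0, 0, -1, 0.16, -0.003, -0.004, 0, 0, 0, -1, 0.2, -0.003, -0.004, 0, 0, 0, -1, 0.24, -0.003, -0.004, 0, 0, 0, -1, 0.28, -0.003, -0.004, 0, 0, 0, -1, 0.3, -0.003, -0.004, 0, 0, 0, -1])

```text
time: 13.4
position: [0.5316, 0.0206, 0.0152]
tool_rot: [-3.136, 0.185, -0.001]
ft_force: [-2.7, 0.7, 1.3]
grip_width: 0.001
grip_force: 1.2
```

Call:
jog_arm(moves=[0.02, 0, 0, 0, 0, 0, -1, 0.04, 0, 0, 0, 0, 0, -1, 0.05, 0, 0, 0, 0, 0, -1, 0.06, 0, 0, 0, 0, 0, -1, 0.07, 0, 0, 0, 0, 0, -1, 0.08, 0, 0, 0, 0, 0, -1, 0.08, 0, 0, 0, 0, 0, -1, 0.08, 0, 0, 0, 0, 0, -1])

```text
time: 14.4
position: [0.5549, 0.0179, 0.0153]
tool_rot: [3.136, -0.184, 0.001]
ft_force: [0.1, -0.2, 0.4]
grip_width: 0.002
grip_force: 0.0
```

```bash
python3 go.py -.0095 -.025 .014;  python3 -c "
from h import *
save('wrist','w3.png')"
```

```text
t 14.4 pos [0.5549 0.0179 0.0153] rack [-0.0143 -0.0245  0.0153] f [ 0.0677 -0.1978  0.4185] w 0.001714728591248492
turn units [-0.     -0.0008 -0.0005]
['-.0095', '-.025', '.014'] [0.5596 0.0168 0.014 ] units [0.0161 0.0018 0.0045]
```

View pics/w3.png

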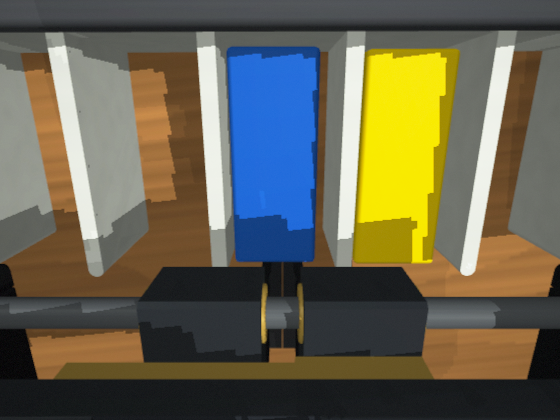

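Blue now sits at (228–320, 47–262), centred between its dividers and level with yellow. A short final press until the force rises.

Call:
jog_arm(moves=[0.003, 0, 0, 0, 0, 0, -1, 0.005, 0, 0, 0, 0, 0, -1, 0.008, 0, 0, 0, 0, 0, -1, 0.01, 0, 0, 0, 0, 0, -1, 0.012, 0, 0, 0, 0, 0, -1, 0.014, 0, 0, 0, 0, 0, -1, 0.014, 0, 0, 0, 0, 0, -1, 0.014, 0, 0, 0, 0, 0, -1])

```text
time: 15.45
position: [0.5574, 0.0176, 0.0151]
tool_rot: [3.136, -0.184, -0.004]
ft_force: [-6.4, 0.5, 5.4]
grip_width: 0.006
grip_force: 2.9
```

```bash
python3 go.py -.0095 -.025 .014
python3 - <<'E'
from w import *
from h import *
for n,u,v in(('farL',229,47),('farR',320,47),('nearL',236,262),('nearR',315,262)): print(n,W(u,v,.0153-.034))
b=ctrl.get_image('wrist')['pixels'].astype(int); a=cv2.imread('pics/w3.png')[:,:,::-1].astype(int)
for i in(a,b):
    m=(i[:,:,2]>90)&(i[:,:,2]>2*i[:,:,0]);r=np.nonzero(m[:, 250:300].mean(1)>.5)[0];y=(i[:,:,0]>120)&(i[:,:,2]<40)&(i[:,:,1]>100);q=np.nonzero(y[:,380:430].mean(1)>.5)[0];print(r.min(),r.max(),q.min(),q.max())
E
```

```text
t 15.45 pos [0.5574 0.0176 0.0151] rack [-0.0119 -0.0245  0.0151] f [-6.3976  0.5443  5.3965] w 0.005643144244609742
turn units [ 0.0006  0.0026 -0.0002]
['-.0095', '-.025', '.014'] [0.5596 0.0168 0.014 ] units [0.0079 0.0018 0.0037]
farL [ 0.1009 -0.0201 -0.0187]
farR [ 0.1009  0.0143 -0.0187]
nearL [ 0.0119 -0.0209 -0.0187]
nearR [ 0.0119  0.0149 -0.0187]
47 261 49 262
48 262 56 267
```

The force rose to 6.4 N and the near end is flush with the mouth line (rack x ≈ 0), so the box is home. I'll retreat and rise.

Call:
jog_arm(moves=[-0.02, 0, 0, 0, 0, 0, -1, -0.06, 0, 0, 0, 0, 0, -1, -0.12, 0, 0, 0, 0, 0, -1, -0.12, 0, -0.1, 0, 0, 0, -1, -0.12, 0, -0.25, 0, 0, 0, -1, -0.12, 0, -0.4, 0, 0, 0, -1, -0.12, 0, -0.4, 0, 0, 0, -1, -0.12, 0, -0.4, 0, 0, 0, -1])

```text
time: 16.5
position: [0.5223, 0.0215, 0.1347]
tool_rot: [3.136, -0.185, -0.0]
ft_force: [0.1, 0.3, -0.3]
grip_width: 0.006
grip_force: 0.0
```

Run:
```python
from h import *
s=ctrl.get_state();im=ctrl.get_image('wrist');i=im['pixels'].astype(int)
T=np.eye(4);T[:3,:3]=R.from_rotvec(s['tool_rot']).as_matrix();T[:3,3]=s['position'];C=T@np.array(im['tool_from_camera'])
th=-.117;A=np.array([[np.cos(th),-np.sin(th),0],[np.sin(th),np.cos(th),0],[0,0,1]]);O=np.array([.572,.0405,0])
print(s['position'],s['ft_force'])
def bx(m):
    n,l,st,c=cv2.connectedComponentsWithStats(m.astype(np.uint8));ks=[k for k in range(1,n) if st[k,4]>600]
    for k in ks:
        ys,xs=np.nonzero(l==k);rc=cv2.boxPoints(cv2.minAreaRect(np.c_[xs,ys].astype(np.float32)))
        out=[]
        for u,v in rc:
            d=C[:3,:3]@[(u-im['cx'])/im['fx'],-(v-im['cy'])/im['fy'],-1];p=C[:3,3]+d*(.034-C[2,3])/d[2];out.append(A.T@(p-O))
        print(st[k],np.round(out,3)[:,:2].tolist(),np.mean(out,0).round(4))
bx((i[:,:,2]>90)&(i[:,:,2]>2*i[:,:,0]));bx((i[:,:,0]>120)&(i[:,:,2]<40)&(i[:,:,1]>100))
```

```text
[0.52232072 0.02150615 0.13474716] [ 0.08590183  0.25649121 -0.29665053]
[ 251   17   52  133 6597] [[0.0, -0.001], [0.089, -0.004], [0.089, -0.038], [0.0, -0.04]] [ 0.0444 -0.0208  0.034 ]
[ 422  329   45   51 1552] [[-0.172, -0.137], [-0.151, -0.16], [-0.198, -0.196], [-0.222, -0.173]] [-0.1856 -0.1667  0.034 ]
[ 323   22   58  133 6883] [[-0.003, -0.055], [0.087, -0.054], [0.086, -0.091], [-0.005, -0.096]] [ 0.041  -0.0741  0.034 ]
```

```bash
python3 -c "
from bench import ctrl
print(ctrl.close_job())"
```

```text
the job is handed in; nothing more can be done
None
```

I ran the fingertip lightly along the rail from the red end to the third gap, then pushed the small blue box home there, its near end flush to about 1 mm and about 4 mm off centre; I handed the job in at 16.5 s, and no verdict came back.

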